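# Hang the specimen bars on the sloping demonstration stand

### The arm

A 6-joint arm with a two-finger parallel gripper is mounted at the origin on the work surface. World frame = base frame: x ahead of the robot, y to its left, z up, the work surface at z = 0. Lengths are in m, angles in rad, forces in N, time in s.
With the tool pointing down it reaches from about 0.35 to 0.775 m from the base axis. Payload 5.5 kg.
Tool frame: the origin (TCP) lies at the very end of the fingers, on their centre line; the grasp point (between the pads) lies 19 mm behind it; z points along the fingers, y is the line along which they close (so a half turn about z gives the same grasp; the last joint's range is limited). The gripper opens to 85 mm and grips with 20 to 120 N. Pads are 22 mm wide; open, the fingers measure 114 mm over their backs; the gripper's body (76 mm by 85 mm) begins 54 mm behind the grasp point. The pads swing forward as they close: fully open they stand 13 mm farther back than shut.
Start: joints at [-1.322, 0.313, 0.046, 1.304, 0, 1.431], TCP at [0.218, -0.532, 0.231] pointing down, gripper open.
Joint ranges: [-2.76, 2.76], [-0.86, 1.69], [-1.03, 1.26], [-2.2, 2.34], [-1.47, 1.5], [-3.14, 3.14]. Speed limits (rad/s): [2.57, 2.57, 3.14, 3.14, 3.14, 3.14].

### API

Orientations are given as a unit quaternion [w, x, y, z].
In Python, from workcell import env gives the robot as it stands. The module is installed in compiled form; this text tells all that it offers.
- The arm moves only by the tool jog_arm, never from a script. Its arguments are lists of equal length, an entry for each row: "gripper": the opening, from 0 (shut) to 1 (fully open); "offset": the shift along the world's x, y, z in cm, a list of three; "twist": the turn about the world's z in degrees. In form: {"gripper": [gripper, ...], "offset": [[dx, dy, dz], ...], "twist": [twist, ...]}. A call has exactly 8 rows; each row is the pose to reach, as a shift and turn from the pose commanded when the call began; what a row does not reach only later rows make up. A row lasts 1/8 s, in which the tool goes at most 62.5 mm and 10.7 degrees, less where a joint would pass 70% of its speed; a pose out of reach is approached as far as the arm can. A call with a gripper value outside its range is refused whole. The fingers move at their own pace and stop on an object; "squeeze" is the grip in N (left out, the last holds). Time passes only in rows, so rows that repeat a pose let the fingers close, or fill a call up. It gives the time, the measured TCP pose, the force, the opening and the grip force at its end, in the units of the state.
- env.get_state(): the state, without advancing time (a new reading comes with each control period).
- env.read_camera(name): name is "scene" or "top" or "wrist"; returns a dict with "image" (400x640x3 uint8, red, green, blue), "z_map" (400x640 float32, m along the optical axis (not along the pixel's ray), 0 where there is no reading), "fovy" (degrees; the focal length in pixels is half the picture's height over the tangent of half this angle, whatever the lens; pixels are square), "cx", "cy" (the principal point, pixels), "cam_to_world" (4x4, takes a point from camera to world coordinates). Camera axes: x right, y up, looking along -z (the intrinsics and any distortion apply to the point x, -y, -z); pixel columns grow to the right and rows downward; lengths in m; the calibration is good to about 2 mm. The wrist camera is an equidistant fisheye: a pixel r from the principal point sees the ray r / f radians off the axis. A picture is of the moment at which its call begins.
- env.hand_in(): hands the job in; it is judged then, once.
The state is a dict: "clock": time; "joint_pos": joint angles; "qvel": joint speeds; "tau": joint torques, N m; "tcp_pos": TCP position; "orientation": TCP orientation; "wrist_force": force on the tool from outside, world axes, zero at the start; "ft_torque": the same for the moment, N m; "finger_gap": finger opening in m; "grip_force": force on a finger pad.
Only numpy, scipy, OpenCV 4.12 (cv2) and the standard library are available. Lean on these libraries where they do the work, as an engineer would, in place of code of your own. Each camera call takes 0.05 s, during which the arm holds its last target. There are 200 camera calls.

### The job

Get the demonstration stand ready: draw every flat bar (three or four of them) out of the covered bin through its window, tilted along its own slant so that it does not jam, and hang each by its keyhole on a stud of its own on the sloping stand. The big end of the keyhole goes down over the stud head, then the bar is slid down the slope until the stud is fully home at the closed end of the narrow slot and the bar lies flat along its wooden rib with its tail down the slope; any bar may go on any stud. Leave the bottles and the specimen block where they are.

Things in the scene. Friction and masses are not known exactly. Their poses are not given: they have to be found in the camera images.
- bar1: flat aluminium bar 210 x 30 x 8 mm, 130 g; both faces alike, all bars alike. Origin: its middle. x along the bar to the nose (keyhole) end at x = 105, y across, z through it. Keyhole goes through: narrow slot 10 mm wide from x = 89 (closed end) to 71 mm, then big end 20 x 20 mm, cut corners, centred at x = 61 mm
- bar2: like bar1. Each bar starts in one of the bin's four windows: tail end on the bin floor, resting on the sill, nose up at about 19 degrees to the level and about 80 mm out of the window with the keyhole showing; about 125 mm is inside. A bar may be absent
- bar3: like bar1 in size, axes, origin and start; may be absent
- bar4: like bar1 in size, axes, origin and start; may be absent
- bin: fixed steel bin 142 deep, 276 wide, 96 mm high, fixed clear cover: bars come out only by the windows. Origin: at table height under the middle of the window wall's outer face; x into the bin, y along that wall, z up. Wall 6, floor 5 mm, back inside at x = 136 mm. Windows at y = -96, -32, 32, 96 mm, 40 wide, 45 to 71 mm high. A slanting bar slides out along its length; pulled level it jams on the sill
- rack: sloping face of the fixed stand, 25 degrees from level, rising away from the robot. Origin: middle of its lower edge, underside, 30 mm above the table; x up the slope, y along the lower edge, z square out of the face. Board 240 x 270 x 8 mm with four ribs 20 mm wide, 20 mm proud (tops at z = 28 mm), x 5 to 230, at y = -96, -32, 32, 96 mm, one stud each at x = 200 mm. Fingers have room beside a rib
- stud1 (a point): seat point of the stud on the rib at rack y = -96 mm: on the stud's axis 4 mm above the rib top, where a locked bar's key point belongs; axes as the rack. Stud square to the slope: shank 7 mm thick and 11 mm long, head 15 mm across, 4.5 mm high, chamfered, its top 15.5 mm above the rib. Press the bar down on the rib with the big end over the head, then slide it 24.5 mm down the slope
- stud2 (a point): like stud1, on the rib at rack y = -32 mm
- stud3 (a point): like stud1, on the rib at rack y = 32 mm
- stud4 (a point): like stud1, on the rib at rack y = 96 mm
- reagent_a: clear glass bottle 60 x 130 mm, bystander, origin under its middle
- reagent_b: amber bottle 60 x 130 mm, bystander, origin under its middle
- specimen: clear specimen block on a dark wooden foot, 50 x 70 x 148 mm, bystander, origin under its middle
- bar1_key (a point): key point of bar1: in the narrow slot, mid thickness, at x = 85.5 mm in the frame of the bar (19.5 mm from the nose end), where the axis of the stud lies when locked; axes as the bar
- bar2_key (a point): key point of bar2: in the narrow slot, mid thickness, at x = 85.5 mm in the frame of the bar (19.5 mm from the nose end), where the axis of the stud lies when locked; axes as the bar
- bar3_key (a point): key point of bar3: in the narrow slot, mid thickness, at x = 85.5 mm in the frame of the bar (19.5 mm from the nose end), where the axis of the stud lies when locked; axes as the bar
- bar4_key (a point): key point of bar4: in the narrow slot, mid thickness, at x = 85.5 mm in the frame of the bar (19.5 mm from the nose end), where the axis of the stud lies when locked; axes as the bar
Not all that is in view belongs to the job. Leave any orange or red look-alike of the bar1 alone.

How it is judged:
At the end, for the whole second after the job is handed in: every bar present hangs on a stud of its own: its key point within 6 mm of the stud's seat point, under the head, lying along and flat on the rib within 0.12 rad, tail down the slope, at rest and let go (((distance between bar1_key and stud1 below 0.006 m and z of bar1_key in the frame of stud1 below 0.004 m and angle between the x axis of bar1 and the x axis of rack, either way round below 0.12 rad and angle between the z axis of bar1 and the z axis of rack, either way round below 0.12 rad) or (distance between bar1_key and stud2 below 0.006 m and z of bar1_key in the frame of stud2 below 0.004 m and angle between the x axis of bar1 and the x axis of rack, either way round below 0.12 rad and angle between the z axis of bar1 and the z axis of rack, either way round below 0.12 rad) or (distance between bar1_key and stud3 below 0.006 m and z of bar1_key in the frame of stud3 below 0.004 m and angle between the x axis of bar1 and the x axis of rack, either way round below 0.12 rad and angle between the z axis of bar1 and the z axis of rack, either way round below 0.12 rad) or (distance between bar1_key and stud4 below 0.006 m and z of bar1_key in the frame of stud4 below 0.004 m and angle between the x axis of bar1 and the x axis of rack, either way round below 0.12 rad and angle between the z axis of bar1 and the z axis of rack, either way round below 0.12 rad)) and ((distance between bar2_key and stud1 below 0.006 m and z of bar2_key in the frame of stud1 below 0.004 m and angle between the x axis of bar2 and the x axis of rack, either way round below 0.12 rad and angle between the z axis of bar2 and the z axis of rack, either way round below 0.12 rad) or (distance between bar2_key and stud2 below 0.006 m and z of bar2_key in the frame of stud2 below 0.004 m and angle between the x axis of bar2 and the x axis of rack, either way round below 0.12 rad and angle between the z axis of bar2 and the z axis of rack, either way round below 0.12 rad) or (distance between bar2_key and stud3 below 0.006 m and z of bar2_key in the frame of stud3 below 0.004 m and angle between the x axis of bar2 and the x axis of rack, either way round below 0.12 rad and angle between the z axis of bar2 and the z axis of rack, either way round below 0.12 rad) or (distance between bar2_key and stud4 below 0.006 m and z of bar2_key in the frame of stud4 below 0.004 m and angle between the x axis of bar2 and the x axis of rack, either way round below 0.12 rad and angle between the z axis of bar2 and the z axis of rack, either way round below 0.12 rad)) and ((distance between bar3_key and stud1 below 0.006 m and z of bar3_key in the frame of stud1 below 0.004 m and angle between the x axis of bar3 and the x axis of rack, either way round below 0.12 rad and angle between the z axis of bar3 and the z axis of rack, either way round below 0.12 rad) or (distance between bar3_key and stud2 below 0.006 m and z of bar3_key in the frame of stud2 below 0.004 m and angle between the x axis of bar3 and the x axis of rack, either way round below 0.12 rad and angle between the z axis of bar3 and the z axis of rack, either way round below 0.12 rad) or (distance between bar3_key and stud3 below 0.006 m and z of bar3_key in the frame of stud3 below 0.004 m and angle between the x axis of bar3 and the x axis of rack, either way round below 0.12 rad and angle between the z axis of bar3 and the z axis of rack, either way round below 0.12 rad) or (distance between bar3_key and stud4 below 0.006 m and z of bar3_key in the frame of stud4 below 0.004 m and angle between the x axis of bar3 and the x axis of rack, either way round below 0.12 rad and angle between the z axis of bar3 and the z axis of rack, either way round below 0.12 rad)) and ((distance between bar4_key and stud1 below 0.006 m and z of bar4_key in the frame of stud1 below 0.004 m and angle between the x axis of bar4 and the x axis of rack, either way round below 0.12 rad and angle between the z axis of bar4 and the z axis of rack, either way round below 0.12 rad) or (distance between bar4_key and stud2 below 0.006 m and z of bar4_key in the frame of stud2 below 0.004 m and angle between the x axis of bar4 and the x axis of rack, either way round below 0.12 rad and angle between the z axis of bar4 and the z axis of rack, either way round below 0.12 rad) or (distance between bar4_key and stud3 below 0.006 m and z of bar4_key in the frame of stud3 below 0.004 m and angle between the x axis of bar4 and the x axis of rack, either way round below 0.12 rad and angle between the z axis of bar4 and the z axis of rack, either way round below 0.12 rad) or (distance between bar4_key and stud4 below 0.006 m and z of bar4_key in the frame of stud4 below 0.004 m and angle between the x axis of bar4 and the x axis of rack, either way round below 0.12 rad and angle between the z axis of bar4 and the z axis of rack, either way round below 0.12 rad)) and linear speed of each of bar1, bar2, bar3, bar4 below 0.02 m/s and x of each of bar1, bar2, bar3, bar4 in the frame of rack below 0.15 m); the robot touches nothing.
It fails at once if a bystander (bottle, specimen block) is shifted by more than 25 mm (distance of any of reagent_a, reagent_b, specimen from where it was at the start of the episode above 0.025 m).
Of bar1, bar2, bar3, bar4 only 3 to 4 are there at a start; the rules pass over those that are not, and their reading is None.
At some moment in a run one of bar1, bar2, bar3, bar4 may be knocked a few centimetres aside while the robot is not near it.
Once in a run the grip may slacken for a moment while it holds something.
It also fails if it takes over 210 s, if anything falls off the work surface, if the arm or the gripper's body presses on something with over 40 N, if the wrist force passes 120 N, or if a joint passes its speed limit or range.

## Working session

There is one attempt and no reset: what is moved stays moved. The work goes in short steps, Python scripts to look and compute and a tool call to move; the robot and the scene stay as the last step left them, time stands still between calls to the robot, and variables do not carry over. Pictures are saved under pics/ and viewed, at most 14 in all, crops included, and the job is handed in when it is done.

Besides the shell and the picture viewer there is one more tool, called after ">>>" by a JSON object that holds its "method" and its "body", one argument or row to a line. jog_arm: Moves the arm, as the interface text tells. Its arguments: {"type":"object","properties":{"gripper":{"type":"array"},"offset":{"type":"array"},"twist":{"type":"array"},"squeeze":{"type":"number"}},"required":["gripper","offset","twist"]}

```bash
mkdir -p pics; cat > h.py <<'E'
import numpy as np, cv2
from workcell import env
def cam(n,save=None):
    c=env.read_camera(n)
    if save: cv2.imwrite('pics/'+save,cv2.cvtColor(c['image'],cv2.COLOR_RGB2BGR))
    np.savez('/tmp/'+n+'.npz',**c)
    return c
def load(n): return dict(np.load('/tmp/'+n+'.npz'))
def rays(c,uv,fish=False):
    uv=np.atleast_2d(np.asarray(uv,float)); f=200/np.tan(np.radians(float(c['fovy']))/2)
    d=(uv-[float(c['cx']),float(c['cy'])])/f
    if fish:
        r=np.linalg.norm(d,axis=1)+1e-9; v=np.c_[d*(np.sin(r)/r)[:,None],np.cos(r)]
    else: v=np.c_[d,np.ones(len(d))]
    v=v*[1,-1,-1]; T=c['cam_to_world']
    return T[:3,3], v@T[:3,:3].T   # nonfish: scaled so depth=1
def onz(c,uv,z,fish=False):
    o,d=rays(c,uv,fish); return o+d*((z-o[2])/d[:,2])[:,None]
def pt(c,uv,fish=False):
    uv=np.atleast_2d(uv); o,d=rays(c,uv,fish)
    z=np.array([c['z_map'][int(round(v)),int(round(u))] for u,v in uv])
    if fish:
        fw=-c['cam_to_world'][:3,2]; d=d/(d@fw)[:,None]
    return o+d*z[:,None]
E
python3 - <<'E'
from h import *
s=env.get_state(); print({k:np.round(v,3).tolist() for k,v in s.items()})
for n in('scene','top','wrist'):
    c=cam(n,n+'0.png'); print(n,c['fovy'],c['cx'],c['cy'],np.round(c['cam_to_world'],3).tolist())
E
```

```text
{'clock': 0.0, 'joint_pos': [-1.322, 0.314, 0.045, 1.304, -0.0, 1.431], 'qvel': [-0.0, 0.0, 0.0, -0.0, 0.001, -0.001], 'tau': [0.001, -48.063, 29.853, 0.019, 0.0, 0.0], 'tcp_pos': [0.218, -0.532, 0.23], 'orientation': [-0.001, 0.981, 0.193, -0.0], 'wrist_force': [0.611, 1.067, 0.388], 'ft_torque': [-0.042, 0.026, 0.017], 'grip_force': 0.0, 'finger_gap': 0.085}
scene 46.80705054742603 319.75194415821414 194.21238491775844 [[0.273, -0.746, 0.607, 1.226], [0.962, 0.222, -0.161, -0.088], [-0.015, 0.628, 0.778, 1.042], [0.0, 0.0, 0.0, 1.0]]
top 56.67157319946741 318.12838581079455 198.9088128820452 [[-0.021, 0.988, -0.153, 0.362], [-1.0, -0.022, -0.008, 0.113], [-0.011, 0.153, 0.988, 1.087], [0.0, 0.0, 0.0, 1.0]]
wrist 65.70646984690485 317.27428709887874 197.4677692004627 [[0.378, 0.881, 0.284, 0.29], [-0.926, 0.36, 0.114, -0.501], [-0.002, -0.306, 0.952, 0.373], [0.0, 0.0, 0.0, 1.0]]
```

View pics/top0.png

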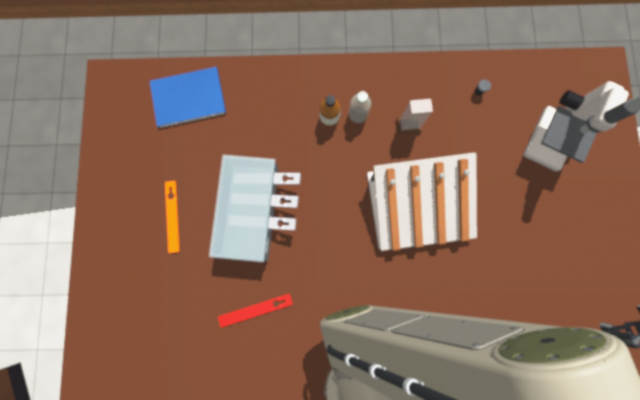

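View pics/scene0.png

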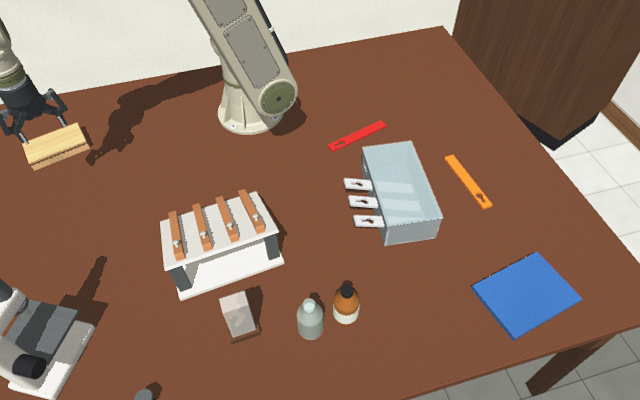

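The top view shows three silver bars in the bin, with noses at about (300,178), (298,201) and (295,224) and the fourth window empty. The rack is at (425,200), with studs at the upper rib ends. The orange bar at (172,217) and the red one at (255,310) lie on the table and are look-alikes, so I leave them alone. The bottles are at (330,110) and (360,107), and the specimen block at (418,112).

```bash
python3 - <<'E'
from h import *
c=load('top'); im=c['image']
v,u=np.mgrid[0:400,0:640]; uv=np.c_[u.ravel(),v.ravel()]
o,d=rays(c,uv); P=(o+d*c['z_map'].ravel()[:,None]).reshape(400,640,3)
np.save('/tmp/Ptop.npy',P)
hsv=cv2.cvtColor(im,cv2.COLOR_RGB2HSV)
# bars: bright low-sat in nose region
m=((hsv[...,1]<60)&(hsv[...,2]>140)).astype(np.uint8); m[:, :270]=0;m[:,310:]=0;m[:160]=0;m[240:]=0
n,l,st,ce=cv2.connectedComponentsWithStats(m)
for i in range(1,n):
    if st[i,4]>40:
        q=P[l==i]; print('bar',st[i],ce[i].round(1),q.mean(0).round(4),q.min(0).round(3),q.max(0).round(3)); 
        p=q-q.mean(0); w=np.linalg.svd(p)[2]; print('  dir',w[0].round(3),'n',w[2].round(3))
# ribs
m=((hsv[...,0]<16)&(hsv[...,1]>110)&(hsv[...,2]>150)).astype(np.uint8); m[:, :370]=0;m[:,485:]=0;m[:145]=0;m[255:]=0
n,l,st,ce=cv2.connectedComponentsWithStats(m)
for i in range(1,n):
    if st[i,4]>80:
        q=P[l==i]; w=np.linalg.svd(q-q.mean(0))[2]; t=(q-q.mean(0))@w[0]
        print('rib',st[i],q.mean(0).round(4),'dir',w[0].round(3),'n',w[2].round(3),np.ptp(t).round(3),q[t.argmin()].round(3),q[t.argmax()].round(3))
# bin cover / objects
for a in [(225,160),(268,165),(262,255),(215,252),(245,205)]: print(a,P[a[1],a[0]].round(3))
for a in [(360,97),(330,103),(420,104),(482,87)]: print('by',a,P[a[1],a[0]].round(3))
big=cv2.resize(im[140:260,200:490],None,fx=2.7,fy=2.7,interpolation=cv2.INTER_CUBIC); cv2.imwrite('pics/topc.png',big[...,::-1])
E
```

```text
bar [270 160  31  48 790] [282.9 186.9] [0.5574 0.2195 0.0643] [ 0.362  0.113 -0.005] [0.629 0.256 1.087]
  dir [-0.192 -0.079  0.978] n [ 0.141 -0.989 -0.052]
bar [270 216  27  15 308] [282.5 223.2] [0.4557 0.2219 0.0586] [ 0.362  0.113 -0.005] [0.48  0.261 1.087]
  dir [ 0.084  0.128 -0.988] n [-0.993  0.098 -0.072]
rib [436 163   7  16  81] [ 0.5778 -0.1895  0.157 ] dir [-0.214  0.302  0.929] n [ 0.224  0.941 -0.255] 1.021 [ 0.569 -0.189  0.134] [0.362 0.113 1.087]
rib [461 176   9  65 431] [ 0.4805 -0.2696  0.0969] dir [-0.476 -0.284 -0.832] n [ 0.069  0.932 -0.357] 1.009 [0.362 0.113 1.087] [ 0.401 -0.314 -0.001]
rib [437 179   9  65 429] [ 0.4731 -0.2062  0.0969] dir [-0.492 -0.244 -0.836] n [ 0.045  0.951 -0.305] 0.983 [0.362 0.113 1.087] [ 0.394 -0.237 -0.005]
rib [412 182  11  65 437] [ 0.4655 -0.142   0.0988] dir [-0.174 -0.243 -0.954] n [ 0.016  0.968 -0.249] 1.103 [0.362 0.113 1.087] [ 0.386 -0.168 -0.001]
rib [388 185  12  65 437] [ 0.4585 -0.0785  0.0988] dir [-0.187 -0.191 -0.964] n [-0.013  0.981 -0.192] 1.086 [0.362 0.113 1.087] [ 0.379 -0.107  0.   ]
(225, 160) [0.63  0.375 0.097]
(268, 165) [0.613 0.257 0.098]
(262, 255) [0.369 0.273 0.095]
(215, 252) [0.38  0.398 0.096]
(245, 205) [0.503 0.319 0.098]
by (360, 97) [0.79  0.001 0.128]
by (330, 103) [0.775 0.083 0.128]
by (420, 104) [ 0.759 -0.156  0.145]
by (482, 87) [ 0.85  -0.372  0.044]
```

View pics/topc.png

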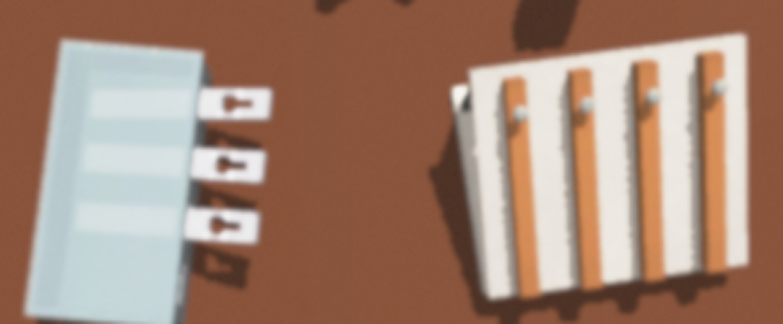

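```bash
python3 - <<'E'
from h import *
c=load('top'); im=c['image']; P=np.load('/tmp/Ptop.npy'); z=c['z_map']
hsv=cv2.cvtColor(im,cv2.COLOR_RGB2HSV)
R=(P[...,2]>.042)&(P[...,2]<.1)&(P[...,1]<.253)&(P[...,1]>.12)&(P[...,0]>.37)&(P[...,0]<.65)&(z>0)
n,l,st,ce=cv2.connectedComponentsWithStats(R.astype(np.uint8),connectivity=4)
for i in range(1,n):
    if st[i,4]<60: continue
    q=P[l==i]; A=np.c_[q[:,:2],np.ones(len(q))]; co=np.linalg.lstsq(A,q[:,2],rcond=None)[0]
    r=cv2.minAreaRect((q[:,:2]*1000).astype(np.float32))
    print(st[i],q.mean(0).round(4),'plane',co.round(3),'zres',np.std(A@co-q[:,2]).round(4),'rect',np.round(r[0],1),np.round(r[1],1),round(r[2],2), 'ymin',q[:,1].min().round(4),'z there',(q[q[:,1].argmin()]).round(4))
# rib planes
R=((hsv[...,0]<16)&(hsv[...,1]>110)&(hsv[...,2]>150)&(z>0)&(P[...,2]>.03)&(P[...,2]<.3)&(P[...,1]<-.03)&(P[...,1]>-.35)&(P[...,0]>.34)&(P[...,0]<.62)).astype(np.uint8)
q=P[R>0]
A=np.c_[q[:,:2],np.ones(len(q))]
k=np.ones(len(q),bool)
for _ in range(6):
    co=np.linalg.lstsq(A[k],q[k,2],rcond=None)[0]; k=abs(A@co-q[:,2])<.004
nn=np.array([-co[0],-co[1],1]);nn/=np.linalg.norm(nn); print('rib plane',co,'n',nn.round(3),'tilt',np.degrees(np.arccos(nn[2])),'yaw',np.degrees(np.arctan2(co[1],co[0])))
R2=np.zeros_like(R); R2[R>0]=k
n,l,st,ce=cv2.connectedComponentsWithStats(R2)
for i in range(1,n):
    if st[i,4]<100: continue
    q=P[l==i]; w=np.linalg.svd(q-q.mean(0),full_matrices=False)[2][0]; w*=np.sign(w[0]); t=(q-q.mean(0))@w
    print('rib',q.mean(0).round(4),w.round(3),t.min().round(4),t.max().round(4))
E
```

```text
[270 158  31  49 680] [0.5599 0.2218 0.0724] plane [ 0.093 -0.006  0.021] zres 0.0139 rect [566.5 214.2] [ 84.7 127.9] 85.59 ymin 0.1703 z there [0.5932 0.1703 0.077 ]
[272 217  25  13 216] [0.4559 0.2169 0.0686] plane [-0.004 -0.315  0.139] zres 0.0021 rect [456.  218.7] [68.6 30.5] 83.79 ymin 0.1832 z there [0.4652 0.1832 0.0731]
rib plane [ 0.46005671  0.05115278 -0.11176598] n [-0.417 -0.046  0.907] tilt 24.8390294440121 yaw 6.344542882034393
rib [ 0.4819 -0.2703  0.0961] [0.903 0.093 0.419] -0.0919 0.0893
rib [ 0.4748 -0.2069  0.0962] [0.902 0.093 0.422] -0.0909 0.0893
rib [ 0.4674 -0.1436  0.0958] [0.901 0.098 0.423] -0.0917 0.0905
rib [ 0.4597 -0.08    0.0957] [0.903 0.096 0.42 ] -0.0907 0.0917
```

>>> {"method": "jog_arm", "body": {
  "gripper": [0.6,0.6,0.6,0.6,0.6,0.6,0.6,0.6],
  "offset": [
    [4,4,3],
    [9,8,4],
    [14,12,4],
    [19,17,4],
    [22,22,4],
    [23,28,4],
    [23,34,4],
    [23,40,4]
  ],
  "twist": [8,16,24,32,40,48,56,63],
  "squeeze": 100
}}

```text
clock: 1.15
tcp_pos: [0.4478, -0.1314, 0.2709]
orientation: [-0.0, 0.734, 0.679, 0.0]
wrist_force: [1.0, 1.1, -0.7]
finger_gap: 0.0511
grip_force: 0.0
```

>>> {"method": "jog_arm", "body": {
  "gripper": [0.6,0.6,0.6,0.6,0.6,0.6,0.6,0.6],
  "offset": [
    [0,6,0],
    [0,12,0],
    [0,18,0],
    [1,24,0],
    [3,30,-2],
    [5,34,-2],
    [5,34,-2],
    [5,34,-2]
  ],
  "twist": [0,0,0,0,0,0,0,0]
}}

```text
clock: 2.15
tcp_pos: [0.4974, 0.2062, 0.2509]
orientation: [-0.0, 0.735, 0.678, -0.001]
wrist_force: [0.1, 0.5, 0.6]
finger_gap: 0.0513
grip_force: 0.0
```

```bash
python3 - <<'E'
from h import *
s=env.get_state(); print({k:np.round(s[k],3).tolist() for k in('clock','joint_pos','tcp_pos','orientation','finger_gap')})
c=cam('wrist','w1.png'); print(c['cam_to_world'].round(3).tolist())
E
```

```text
{'clock': 2.15, 'joint_pos': [0.244, 0.238, -0.007, 1.327, -0.0, 1.897], 'tcp_pos': [0.497, 0.206, 0.251], 'orientation': [-0.0, 0.735, 0.678, -0.001], 'finger_gap': 0.051}
[[0.997, 0.079, 0.027, 0.504], [-0.083, 0.949, 0.306, 0.285], [-0.002, -0.307, 0.952, 0.394], [0.0, 0.0, 0.0, 1.0]]
```

View pics/w1.png

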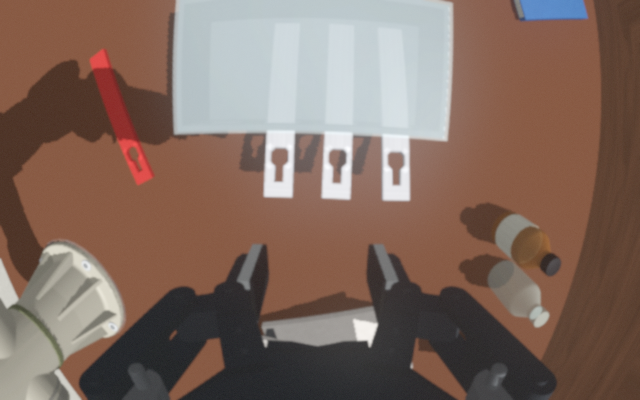

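The wrist view shows three white bars with keyholes, with nose ends at about (278,197), (336,198) and (396,200). The red look-alike is at (120,120), away from the bin.

```bash
cat >> h.py <<'E'
def cloud(c,fish=True):
    v,u=np.mgrid[0:400,0:640]; o,d=rays(c,np.c_[u.ravel(),v.ravel()],fish)
    if fish: d=d/(d@-c['cam_to_world'][:3,2])[:,None]
    P=o+d*c['z_map'].ravel()[:,None]; P[c['z_map'].ravel()<=0]=np.nan
    return P.reshape(400,640,3)
def bars(c,box,pr=True,vmin=170,zr=(.03,.3)):
    """white bar blobs in pixel box (u0,v0,u1,v1): axis (to nose unknown), extents in the bar's plane"""
    P=cloud(c); hsv=cv2.cvtColor(c['image'],cv2.COLOR_RGB2HSV)
    m=((hsv[...,1]<45)&(hsv[...,2]>vmin)&(P[...,2]>zr[0])&(P[...,2]<zr[1])).astype(np.uint8)
    k=np.zeros_like(m);k[box[1]:box[3],box[0]:box[2]]=1;m*=k
    n,l,st,ce=cv2.connectedComponentsWithStats(m,connectivity=4); out=[]
    for i in range(1,n):
        if st[i,4]<300: continue
        q=P[l==i]; mu=np.median(q,0); g=np.ones(len(q),bool)
        for _ in range(4):
            mu=q[g].mean(0); nrm=np.linalg.svd(q[g]-mu,full_matrices=False)[2][2]; g=abs((q-mu)@nrm)<.004
        nrm*=np.sign(nrm[2])
        uv=np.argwhere(l==i)[:,::-1]; o,d=rays(c,uv,True); t=((mu-o)@nrm)/(d@nrm); w=o+d*t[:,None]
        e1=np.array([1,0,0.])-nrm*nrm[0]; e1/=np.linalg.norm(e1); e2=np.cross(nrm,e1)
        f=np.c_[(w-mu)@e1,(w-mu)@e2]; r=cv2.minAreaRect((f*1000).astype(np.float32))
        B=cv2.boxPoints(r)/1000; W=mu+B[:,:1]*e1+B[:,1:]*e2
        out.append((ce[i],np.sort(r[1]),W,nrm))
        if pr: print('blob',ce[i].round(0),st[i,4],'size',np.sort(r[1]).round(1),'n',nrm.round(3)); print(W.round(4).tolist())
    return out
E
python3 - <<'E'
from h import *
c=load('wrist')
for ce,sz,W,n in bars(c,(255,134,420,210)):
    i=np.argsort(W[:,1]); nose=W[i[:2]].mean(0); tail=W[i[2:]].mean(0); d=nose-tail; d/=np.linalg.norm(d)
    print('  nose',nose.round(4),'d',d.round(3),'yaw of tail dir',np.degrees(np.arctan2(-d[1],-d[0])).round(1),'tilt',np.degrees(np.arcsin(d[2])).round(1))
E
```

```text
blob [279. 166.] 1349 size [31.2 68.4] n [0.037 0.318 0.947]
[[0.4374, 0.1907, 0.0799], [0.4683, 0.1873, 0.0799], [0.4755, 0.2517, 0.058], [0.4446, 0.2551, 0.058]]
blob [367. 166.] 2841 size [ 74.1 109.3] n [0.036 0.317 0.948]
[[0.4987, 0.184, 0.0798], [0.6074, 0.1725, 0.0796], [0.6148, 0.2423, 0.056], [0.5061, 0.2539, 0.0562]]
  nose [0.4529 0.189  0.0799] d [-0.105 -0.942  0.32 ] yaw of tail dir 83.6 tilt 18.7
  nose [0.5531 0.1782 0.0797] d [-0.099 -0.943  0.319] yaw of tail dir 84.0 tilt 18.6
```

>>> {"method": "jog_arm", "body": {
  "gripper": [0.6,0.6,0.6,0.6,0.6,0.6,0.6,0.6],
  "offset": [
    [-3.9,3.0,-3],
    [-3.9,3.0,-7],
    [-3.9,3.0,-11],
    [-3.9,3.0,-14],
    [-3.9,3.0,-17],
    [-3.9,3.0,-19],
    [-3.9,3.0,-20.7],
    [-3.9,3.0,-20.7]
  ],
  "twist": [-1.7,-1.7,-1.7,-1.7,-1.7,-1.7,-1.7,-1.7]
}}

```text
clock: 3.2
tcp_pos: [0.4579, 0.2348, 0.0437]
orientation: [-0.0, 0.746, 0.666, -0.001]
wrist_force: [-0.4, -0.4, 0.6]
finger_gap: 0.0517
grip_force: 0.0
```

>>> {"method": "jog_arm", "body": {
  "gripper": [0.2,0.2,0.2,0.2,0.2,0.2,0.2,0.2],
  "offset": [
    [0,0,0],
    [0,0,0],
    [0,0,0],
    [0,0,0],
    [0,0,0],
    [0,0,0],
    [0,0,0],
    [0,0,0]
  ],
  "twist": [0,0,0,0,0,0,0,0],
  "squeeze": 100
}}

```text
clock: 4.2
tcp_pos: [0.4599, 0.2365, 0.0453]
orientation: [0.001, 0.746, 0.666, 0.001]
wrist_force: [-0.3, -2.8, 5.9]
finger_gap: 0.0273
grip_force: 98.4
```

>>> {"method": "jog_arm", "body": {
  "gripper": [0.2,0.2,0.2,0.2,0.2,0.2,0.2,0.2],
  "offset": [
    [-0.1,-1.0,0.35],
    [-0.3,-2.8,0.96],
    [-0.52,-4.7,1.6],
    [-0.73,-6.6,2.25],
    [-0.95,-8.5,2.9],
    [-1.15,-10.4,3.55],
    [-1.37,-12.3,4.2],
    [-1.57,-14.1,4.8]
  ],
  "twist": [0,0,0,0,0,0,0,0]
}}

```text
clock: 5.2
tcp_pos: [0.4417, 0.0932, 0.0922]
orientation: [0.0, 0.746, 0.666, -0.001]
wrist_force: [0.8, 0.1, -0.7]
finger_gap: 0.0279
grip_force: 98.7
```

```bash
python3 - <<'E'
from h import *
s=env.get_state(); print(s['tcp_pos'],s['finger_gap'],s['wrist_force'])
c=cam('wrist','w2.png')
E
```

```text
[0.44168425 0.09318758 0.09216982] 0.027943426110878942 [ 0.77023751  0.12242233 -0.72522536]
```

View pics/w2.png

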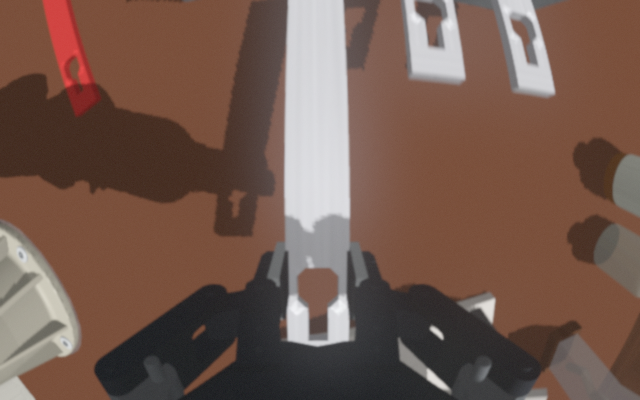

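>>> {"method": "jog_arm", "body": {
  "gripper": [0.2,0.2,0.2,0.2,0.2,0.2,0.2,0.2],
  "offset": [
    [0,-1,4],
    [0,-2,8],
    [0,-3,12],
    [1,-6,15],
    [3,-9,17],
    [5,-12,17],
    [7,-16,17],
    [9,-20,17]
  ],
  "twist": [0,8,17,26,36,46,56,66]
}}

```text
clock: 6.25
tcp_pos: [0.5324, -0.1066, 0.2618]
orientation: [-0.001, 0.26, 0.966, -0.0]
wrist_force: [1.2, 0.7, 0.5]
finger_gap: 0.0277
grip_force: 99.1
```

>>> {"method": "jog_arm", "body": {
  "gripper": [0.2,0.2,0.2,0.2,0.2,0.2,0.2,0.2],
  "offset": [
    [2,-2,0],
    [4,-4,0],
    [5.8,-6.3,0],
    [5.8,-6.3,0],
    [5.8,-6.3,0],
    [5.8,-6.3,0],
    [5.8,-6.3,0],
    [5.8,-6.3,0]
  ],
  "twist": [10,20,30,37,37,37,37,37]
}}

```text
clock: 7.25
tcp_pos: [0.5911, -0.1673, 0.2625]
orientation: [0.0, -0.057, 0.998, -0.0]
wrist_force: [-0.3, -0.9, -1.0]
finger_gap: 0.0273
grip_force: 99.1
```

```bash
python3 - <<'E'
from h import *
s=env.get_state(); print(s['tcp_pos'],s['orientation'],s['finger_gap'],s['clock'])
c=cam('wrist','w3.png')
E
```

```text
[ 0.59110087 -0.16727813  0.26254841] [ 6.43168182e-05 -5.72419049e-02  9.98360334e-01 -5.30927408e-05] 0.027299561613408622 7.25
```

View pics/w3.png

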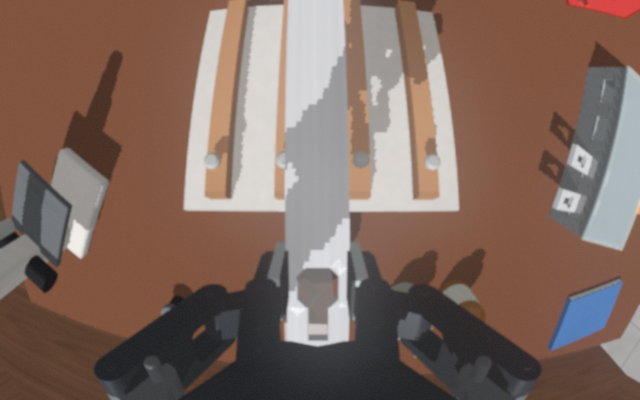

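The studs are at (212,160), (283,160, half hidden), (361,159, in shade) and (432,160). The bar's big end shows between the fingers at (318,290).

```bash
cat >> h.py <<'E'
def plane(q,tol=.004):
    g=np.isfinite(q).all(1); q=q[g]; mu=np.median(q,0); g=np.ones(len(q),bool)
    for _ in range(5):
        mu=q[g].mean(0); n=np.linalg.svd(q[g]-mu,full_matrices=False)[2][2]; g=abs((q-mu)@n)<tol
    return mu,n*np.sign(n[2]),g.mean()
def hit(c,uv,mu,n):
    o,d=rays(c,uv,True); return o+d*(((mu-o)@n)/(d@n))[:,None]
def held(c):
    """bar in the grip: plane, centre line and tail edge of big end -> big end centre (world, top face)"""
    P=cloud(c); hsv=cv2.cvtColor(c['image'],cv2.COLOR_RGB2HSV); g=cv2.cvtColor(c['image'],cv2.COLOR_RGB2GRAY).astype(float)
    mu,n,fr=plane(P[120:240,300:336].reshape(-1,3)); 
    q=P[120:240,300:336].reshape(-1,3)
    # side edges by depth step
    L=[];R=[]
    for v in range(120,240,4):
        dd=abs((P[v]-mu)@n); ok=dd<.004; u=318
        a=u
        while ok[a-1]: a-=1
        b=u
        while ok[b+1]: b+=1
        L.append((a-.5,v));R.append((b+.5,v))
    l=hit(c,L,mu,n); r=hit(c,R,mu,n); mid=(l+r)/2; w=np.linalg.norm(l-r,axis=1)
    k=abs(w-np.median(w))<.0015; mid=mid[k]; m0=mid.mean(0); ax=np.linalg.svd(mid-m0)[2][0]; ax*=-np.sign(ax@c['cam_to_world'][:3,1])
    # hole tail edge: depth leaves the plane walking down the centre columns
    E=[]
    for u in range(312,325):
        dd=abs((P[:,u]-mu)@n); v=225
        while dd[v+1]<.004 and v<330: v+=1
        E.append((u,v+.5))
    e=hit(c,E,mu,n); te=np.median((e-m0)@ax); big=m0+ax*(te+.010)
    print('held: plane frac',fr.round(2),'width',np.median(w).round(4),'ax',ax.round(3),'yaw',np.degrees(np.arctan2(ax[1],ax[0])).round(2),'tilt',np.degrees(np.arcsin(ax[2])).round(2),'edge rows',sorted({e[1] for e in E}),'big',big.round(4))
    return big,ax,n
E
python3 - <<'E'
from h import *
c=load('wrist'); held(c)
P=cloud(c); hsv=cv2.cvtColor(c['image'],cv2.COLOR_RGB2HSV)
m=(hsv[...,0]<16)&(hsv[...,1]>90)&(hsv[...,2]>110)&(P[...,2]>.04)&(P[...,2]<.17)
m[200:]=0; m[:,:180]=0;m[:,460:]=0
mu,n,fr=plane(P[m]); print('ribtop',mu.round(4),n.round(4),fr,'yaw',np.degrees(np.arctan2(-n[1],-n[0])),'tilt',np.degrees(np.arccos(n[2])))
q=P[m]
for a,b in((200,245),(270,286),(347,372),(395,440)):
    mm=np.zeros_like(m);mm[:,a:b]=1; k=m&mm&(abs((P-mu)@n)<.004); k[145:]=0
    w=P[k]; x0=w.mean(0); w1=np.linalg.svd(w-x0,full_matrices=False)[2][0]; print('rib',k.sum(),x0.round(4),(w1*np.sign(w1[0])).round(4))
for uv in((212,160),(283,160),(361,159),(432,160)):
    u,v=uv; H=(P[v-14:v+15,u-14:u+15]-mu)@n
    k=(H>.006)&(H<.022)
    vv,uu=np.nonzero(k); cen=(uu.mean()+u-14,vv.mean()+v-14); 
    X=P[v-14:v+15,u-14:u+15][k]
    print(uv,k.sum(),'cen px',np.round(cen,1),'hit@13.5',hit(c,[cen],mu+n*.0135,n).round(4),'depth mean',X.mean(0).round(4),'h',np.percentile((X-mu)@n,[10,50,90]).round(4))
E
```

```text
held: plane frac 1.0 width 0.0299 ax [0.94  0.108 0.324] yaw 6.57 tilt 18.89 edge rows [242.5, 267.5] big [ 0.5971 -0.1662  0.2823]
ribtop [ 0.5086 -0.1703  0.1135] [-0.4197 -0.0471  0.9064] 0.9715896020243846 yaw 6.402613999759937 tilt 24.981339205275432
rib 2603 [ 0.4896 -0.2688  0.0996] [0.9006 0.1014 0.4226]
rib 291 [ 0.5193 -0.2086  0.1166] [0.8987 0.1146 0.4233]
rib 477 [ 0.4971 -0.1407  0.1098] [0.8991 0.1141 0.4226]
rib 2606 [ 0.4679 -0.0808  0.0993] [0.9012 0.0975 0.4223]
(212, 160) 216 cen px [211.7 160.3] hit@13.5 [[ 0.5705 -0.2605  0.1524]] depth mean [ 0.5703 -0.2601  0.1536] h [0.0131 0.0148 0.0161]
(283, 160) 123 cen px [280.7 159.2] hit@13.5 [[ 0.5639 -0.2002  0.1524]] depth mean [ 0.5636 -0.2001  0.1538] h [0.0131 0.0151 0.0164]
(361, 159) 244 cen px [360.5 159.7] hit@13.5 [[ 0.5567 -0.134   0.1525]] depth mean [ 0.5564 -0.1342  0.1537] h [0.013  0.0149 0.0162]
(432, 160) 211 cen px [431.9 161.1] hit@13.5 [[ 0.5494 -0.071   0.1525]] depth mean [ 0.5492 -0.0714  0.1537] h [0.013  0.0149 0.0161]
```

>>> {"method": "jog_arm", "body": {
  "gripper": [0.2,0.2,0.2,0.2,0.2,0.2,0.2,0.2],
  "offset": [
    [-1,-3,0],
    [-2,-6,-1],
    [-3,-8,-3],
    [-3.6,-9.5,-5],
    [-3.6,-9.5,-7],
    [-3.6,-9.5,-8.75],
    [-3.6,-9.5,-8.75],
    [-3.6,-9.5,-8.75]
  ],
  "twist": [0,0,0,0,0,0,0,0]
}}

```text
clock: 8.3
tcp_pos: [0.5556, -0.2626, 0.1756]
orientation: [0.0, -0.057, 0.998, -0.0]
wrist_force: [-0.3, -0.2, -0.9]
finger_gap: 0.0278
grip_force: 99.3
```

```bash
python3 - <<'E'
from h import *
s=env.get_state(); print(s['tcp_pos'].round(4),s['finger_gap'],s['clock'])
c=cam('wrist','w4.png'); b,ax,n=held(c); print('big top - tcp',(b-s['tcp_pos']).round(4))
P=cloud(c); print(P[255:330:5,318,2].round(3))
E
```

```text
[ 0.5556 -0.2626  0.1756] 0.027841756340447534 8.3
held: plane frac 1.0 width 0.0299 ax [0.939 0.11  0.324] yaw 6.69 tilt 18.93 edge rows [231.5, 267.5] big [ 0.5615 -0.2614  0.1954]
big top - tcp [0.0059 0.0012 0.0198]
[ 0.19   0.192  0.192  0.154  0.144  0.147  0.148  0.148  0.151  0.152
  0.138 -0.     0.001  0.001 -0.   ]
```

View pics/w4.png

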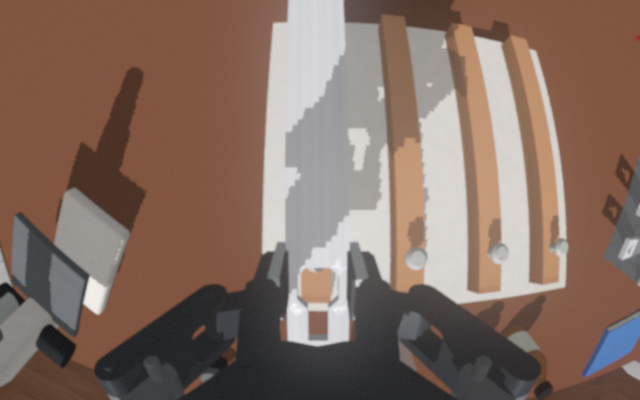

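>>> {"method": "jog_arm", "body": {
  "gripper": [0.2,0.2,0.2,0.2,0.2,0.2,0.2,0.2],
  "offset": [
    [0,0,-1.0],
    [0,0,-2.0],
    [0.3,0.05,-2.7],
    [0.6,0.1,-3.35],
    [0.85,0.12,-3.9],
    [1.1,0.15,-4.45],
    [1.1,0.15,-4.45],
    [1.1,0.15,-4.45]
  ],
  "twist": [0,0,0,0,0,0,0,0]
}}

```text
clock: 9.35
tcp_pos: [0.5663, -0.2611, 0.1306]
orientation: [0.0, -0.057, 0.998, -0.0]
wrist_force: [-1.5, 0.4, 0.5]
finger_gap: 0.0279
grip_force: 99.6
```

>>> {"method": "jog_arm", "body": {
  "gripper": [0.2,0.2,0.2,0.2,0.2,0.2,0.2,0.2],
  "offset": [
    [0,0,0],
    [0.05,0,-0.1],
    [0.1,0,-0.2],
    [0.2,0,-0.3],
    [0.25,0,-0.4],
    [0.25,0,-0.5],
    [0.25,0,-0.5],
    [0.25,0,-0.5]
  ],
  "twist": [0,0,0,0,0,0,0,0],
  "squeeze": 30
}}

```text
clock: 10.35
tcp_pos: [0.5669, -0.2611, 0.1285]
orientation: [-0.001, -0.057, 0.998, -0.001]
wrist_force: [-14.6, 2.1, 19.1]
finger_gap: 0.0277
grip_force: 102.6
```

```bash
python3 - <<'E'
from h import *
s=env.get_state(); print(s['tcp_pos'].round(4),s['wrist_force'].round(1))
c=cam('wrist'); held(c)
E
```

```text
[ 0.5669 -0.2611  0.1285] [-14.6   2.1  19.1]
held: plane frac 1.0 width 0.0301 ax [0.921 0.112 0.373] yaw 6.91 tilt 21.92 edge rows [265.5, 267.5] big [ 0.5727 -0.2599  0.1488]
```

>>> {"method": "jog_arm", "body": {
  "gripper": [0.27,0.27,0.3,0.3,0.3,0.3,0.3,0.3],
  "offset": [
    [0,0,0],
    [0,0,0],
    [0,0,0],
    [0,0,0],
    [0,0,0],
    [0,0,0],
    [0,0,0],
    [0,0,0]
  ],
  "twist": [0,0,0,0,0,0,0,0],
  "squeeze": 25
}}

```text
clock: 11.4
tcp_pos: [0.5669, -0.2611, 0.1285]
orientation: [-0.001, -0.057, 0.998, -0.001]
wrist_force: [-13.7, 2.6, 19.4]
finger_gap: 0.0275
grip_force: 102.6
```

```bash
python3 - <<'E'
from h import *
s=env.get_state(); print(s['tcp_pos'].round(4),s['wrist_force'].round(1))
c=cam('wrist'); held(c)
E
```

```text
[ 0.5669 -0.2611  0.1285] [-13.7   2.6  19.4]
held: plane frac 1.0 width 0.0301 ax [0.921 0.111 0.375] yaw 6.86 tilt 22.0 edge rows [249.5, 262.5, 267.5] big [ 0.5727 -0.2599  0.1488]
```

>>> {"method": "jog_arm", "body": {
  "gripper": [0.4,0.4,0.45,0.45,0.45,0.45,0.45,0.45],
  "offset": [
    [0,0,0],
    [0,0,0],
    [0,0,0.2],
    [0,0,0.2],
    [0,0,0.2],
    [0,0,0.2],
    [0,0,0.2],
    [0,0,0.2]
  ],
  "twist": [0,0,0,0,0,0,0,0]
}}

```text
clock: 12.45
tcp_pos: [0.5687, -0.261, 0.1273]
orientation: [-0.0, -0.057, 0.998, 0.0]
wrist_force: [1.0, -0.3, 0.2]
finger_gap: 0.0385
grip_force: 0.0
```

```bash
python3 - <<'E'
from h import *
s=env.get_state(); print(s['tcp_pos'].round(4),s['wrist_force'].round(1))
c=cam('wrist','w5.png'); held(c)
E
```

```text
[ 0.5687 -0.261   0.1273] [ 1.  -0.3  0.2]
held: plane frac 1.0 width 0.0297 ax [0.901 0.099 0.422] yaw 6.27 tilt 24.97 edge rows [238.5, 259.5, 262.5] big [ 0.5721 -0.2598  0.1471]
```

View pics/w5.png

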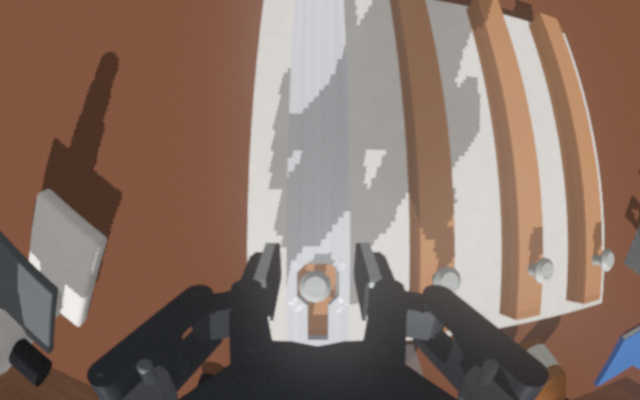

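The stud head shows inside the big end at (316,287), and the bar lies flat. Next I regrip it and slide it down the slope.

>>> {"method": "jog_arm", "body": {
  "gripper": [0.2,0.2,0.2,0.2,0.2,0.2,0.2,0.2],
  "offset": [
    [0,0,0],
    [0,0,0],
    [0,0,0],
    [-0.45,-0.05,-0.21],
    [-0.9,-0.1,-0.42],
    [-1.35,-0.15,-0.63],
    [-1.8,-0.2,-0.84],
    [-2.2,-0.25,-1.03]
  ],
  "twist": [0,0,0,0,0,0,0,0],
  "squeeze": 40
}}

```text
clock: 13.5
tcp_pos: [0.5467, -0.2636, 0.1171]
orientation: [0.0, -0.057, 0.998, 0.0]
wrist_force: [6.6, 2.0, 11.7]
finger_gap: 0.0293
grip_force: 41.1
```

```bash
python3 - <<'E'
from h import *
s=env.get_state(); print(s['tcp_pos'].round(4),s['wrist_force'].round(1))
c=cam('wrist'); b,ax,n=held(c)
S=np.array([.5766,-.2596,.1401])+.008*np.array([-.4197,-.0471,.9064]); print('slid',((S-b)@ax*1000).round(1))
E
```

```text
[ 0.5467 -0.2636  0.1171] [ 6.6  2.  11.7]
held: plane frac 1.0 width 0.0299 ax [0.901 0.092 0.423] yaw 5.85 tilt 25.03 edge rows [246.5, 262.5] big [ 0.5501 -0.2629  0.1369]
slid 25.5
```

>>> {"method": "jog_arm", "body": {
  "gripper": [0.2,0.2,0.2,0.2,0.2,0.2,0.2,0.2],
  "offset": [
    [-0.1,0,-0.04],
    [-0.2,0,-0.08],
    [-0.25,0,-0.1],
    [-0.25,0,-0.1],
    [-0.25,0,-0.1],
    [-0.25,0,-0.1],
    [-0.25,0,-0.1],
    [-0.25,0,-0.1]
  ],
  "twist": [0,0,0,0,0,0,0,0]
}}

```text
clock: 14.55
tcp_pos: [0.5466, -0.2636, 0.1171]
orientation: [0.002, -0.058, 0.998, -0.0]
wrist_force: [6.8, 1.8, 5.3]
finger_gap: 0.0289
grip_force: 40.1
```

>>> {"method": "jog_arm", "body": {
  "gripper": [0.5,0.5,0.5,0.5,0.5,0.5,0.5,0.5],
  "offset": [
    [0.2,0,0.1],
    [0.2,0,0.1],
    [0.2,0,0.1],
    [0.2,0,2],
    [0.2,0,5],
    [0.2,2,9],
    [2,8,12],
    [4,12,12]
  ],
  "twist": [0,0,0,0,0,0,0,0]
}}

```text
clock: 15.55
tcp_pos: [0.5851, -0.143, 0.2387]
orientation: [0.002, -0.057, 0.998, -0.001]
wrist_force: [0.3, -1.0, -0.5]
finger_gap: 0.0426
grip_force: 0.0
```

```bash
python3 - <<'E'
from h import *
s=env.get_state(); print(s['tcp_pos'].round(4),s['wrist_force'].round(1),s['clock'])
c=cam('wrist','w6.png')
E
```

```text
[ 0.5851 -0.143   0.2387] [ 0.3 -1.  -0.5] 15.55
```

View pics/w6.png

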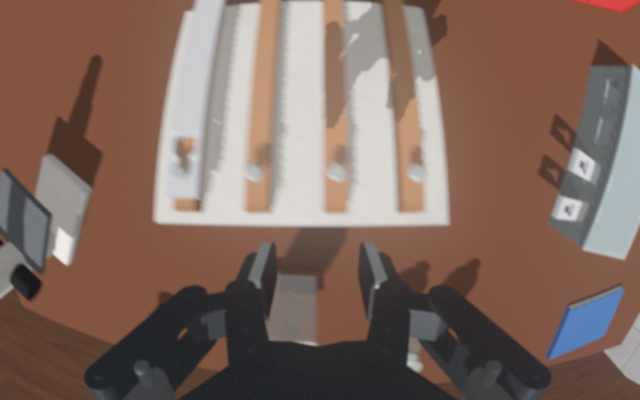

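Bar A hangs on stud1: the head is at (180,172) in the narrow slot, with the big end up-image at (183,150). Studs 2–4 are clear at (253,172), (336,171) and (416,172).

```bash
cat >> h.py <<'E'
NR=np.array([-.4197,-.0471,.9064]); XR=np.array([.9006,.101,.4226])
RP=np.array([.5086,-.1703,.1135]) # rib-top plane point
def stud(c,uv,lo=.011,hi=.022):
    P=cloud(c); u,v=uv; W=P[v-13:v+14,u-13:u+14]; H=(W-RP)@NR; k=(H>lo)&(H<hi); k=cv2.morphologyEx(k.astype(np.uint8),cv2.MORPH_OPEN,np.ones((3,3)))>0
    vv,uu=np.nonzero(k); cen=(uu.mean()+u-13,vv.mean()+v-13); X=W[k]; h=np.median((X-RP)@NR)
    p=hit(c,[cen],RP+NR*h,NR)[0]; print('stud',uv,k.sum(),np.round(cen,1),'h',h.round(4),'head',p.round(4),'base',(p-NR*h).round(4)); return p-NR*h
E
python3 - <<'E'
from h import *
c=load('wrist'); s=[stud(c,uv) for uv in((180,172),(253,172),(336,171),(416,172))]
P=cloud(c); H=(P-RP)@NR; hsv=cv2.cvtColor(c['image'],cv2.COLOR_RGB2HSV)
m=(H>.004)&(H<.011)&(hsv[...,1]<70); m[:,230:]=0; m[:100]=0;m[220:]=0
n,l,st,ce=cv2.connectedComponentsWithStats(m.astype(np.uint8)); i=1+st[1:,4].argmax(); vv,uu=np.nonzero(l==i)
w=hit(c,np.c_[uu,vv],RP+NR*.008,NR); t=(w-s[0])@XR; yv=np.cross(NR,XR); y=(w-s[0])@yv
print('bar A: nose beyond stud (want 19.5)',np.percentile(t,[99,99.8])*1000,'y range',np.percentile(y,[1,99])*1000,'plane h',np.nanmedian(H[l==i]))
E
```

```text
stud (180, 172) 235 [175.2 170.7] h 0.0148 head [ 0.5701 -0.2598  0.1537] base [ 0.5764 -0.2591  0.1403]
stud (253, 172) 284 [249.7 169.1] h 0.015 head [ 0.563  -0.1968  0.1538] base [ 0.5693 -0.1961  0.1403]
stud (336, 171) 284 [332.5 168.8] h 0.015 head [ 0.556  -0.1341  0.1539] base [ 0.5623 -0.1334  0.1403]
stud (416, 172) 261 [413.4 169.7] h 0.0149 head [ 0.549  -0.0713  0.1538] base [ 0.5552 -0.0706  0.1403]
bar A: nose beyond stud (want 19.5) [18.96486172 18.99519585] y range [-15.16391519  16.1812188 ] plane h 0.008105218769717955
```

>>> {"method": "jog_arm", "body": {
  "gripper": [0.6,0.6,0.6,0.6,0.6,0.6,0.6,0.6],
  "offset": [
    [0,3,1],
    [-1,8,1],
    [-2,13,1],
    [-3,18,1],
    [-3,23,1],
    [-3,28,1],
    [-3,32,1],
    [-3,35,1]
  ],
  "twist": [-10,-20,-30,-40,-50,-60,-70,-80]
}}

```text
clock: 16.6
tcp_pos: [0.5536, 0.2079, 0.2454]
orientation: [-0.0, 0.6, 0.8, -0.001]
wrist_force: [-0.4, -0.4, 0.6]
finger_gap: 0.0512
grip_force: 0.0
```

>>> {"method": "jog_arm", "body": {
  "gripper": [0.6,0.6,0.6,0.6,0.6,0.6,0.6,0.6],
  "offset": [
    [0,0,0],
    [0,0,0],
    [0,0,0],
    [0,0,0],
    [0,0,0],
    [0,0,0],
    [0,0,0],
    [0,0,0]
  ],
  "twist": [-10,-20,-23,-23,-23,-23,-23,-23]
}}

```text
clock: 17.6
tcp_pos: [0.5543, 0.2065, 0.246]
orientation: [0.0, 0.746, 0.666, 0.0]
wrist_force: [-0.2, -0.9, -0.2]
finger_gap: 0.051
grip_force: 0.0
```

```bash
python3 - <<'E'
from h import *
s=env.get_state(); print(s['tcp_pos'].round(4),s['orientation'].round(3),s['clock'])
c=cam('wrist','w7.png')
P=cloud(c)
# per-bar: split by x using expected noses
hsv=cv2.cvtColor(c['image'],cv2.COLOR_RGB2HSV)
M=(hsv[...,1]<45)&(hsv[...,2]>150)&(P[...,2]>.05)&(P[...,2]<.09)&(P[...,1]<.24)&(P[...,1]>.1)
n,l,st,ce=cv2.connectedComponentsWithStats(M.astype(np.uint8),connectivity=4)
for i in range(1,n):
    if st[i,4]<300: continue
    x0,y0,w,h,_=st[i]; print('box',st[i],'P',np.nanmean(P[l==i],0).round(4))
    for ce_,sz,W,nn in bars(c,(x0,y0,x0+w,y0+h),pr=False,vmin=150,zr=(.05,.09)):
        j=np.argsort(W[:,1]); nose=W[j[:2]].mean(0); tail=W[j[2:]].mean(0); d=nose-tail; d/=np.linalg.norm(d)
        print('  size',sz.round(1),'nose',nose.round(4),'d',d.round(3),'yaw tail',np.degrees(np.arctan2(-d[1],-d[0])).round(1))
E
```

```text
[0.5543 0.2065 0.246 ] [0.    0.746 0.666 0.   ] 17.6
box [ 330  141   30   64 1377] P [0.583  0.2067 0.069 ]
  size [30.5 67.8] nose [0.5796 0.1758 0.0796] d [-0.099 -0.942  0.32 ] yaw tail 84.0
box [ 269  145   31   60 1161] P [0.5179 0.2086 0.0708]
  size [30.8 64.1] nose [0.5139 0.1829 0.0797] d [-0.139 -0.937  0.319] yaw tail 81.6
```

View pics/w7.png

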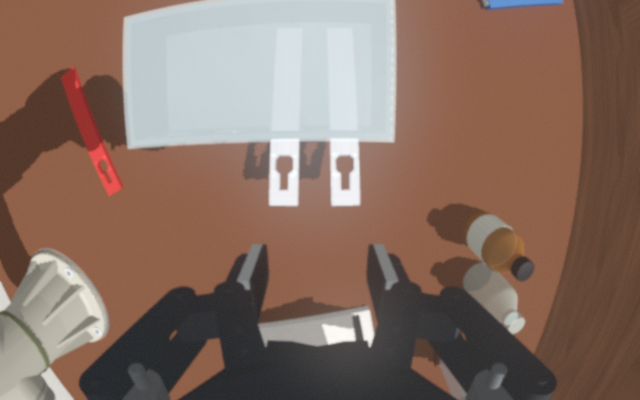

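Bars B and C are at noses (284,205) and (345,205) in the bin windows. Taking B.

>>> {"method": "jog_arm", "body": {
  "gripper": [0.6,0.6,0.6,0.6,0.6,0.6,0.6,0.6],
  "offset": [
    [-3.4,2.35,-3],
    [-3.4,2.35,-7],
    [-3.4,2.35,-11],
    [-3.4,2.35,-14],
    [-3.4,2.35,-17],
    [-3.4,2.35,-19],
    [-3.4,2.35,-20.2],
    [-3.4,2.35,-20.2]
  ],
  "twist": [-0.7,-0.7,-0.7,-0.7,-0.7,-0.7,-0.7,-0.7]
}}

```text
clock: 18.65
tcp_pos: [0.5198, 0.2298, 0.0434]
orientation: [-0.0, 0.75, 0.662, -0.001]
wrist_force: [0.7, 0.1, 0.0]
finger_gap: 0.0513
grip_force: 0.0
```

>>> {"method": "jog_arm", "body": {
  "gripper": [0.2,0.2,0.2,0.2,0.2,0.2,0.2,0.2],
  "offset": [
    [0,0,0],
    [0,0,0],
    [0,0,0],
    [0,0,0],
    [0,0,0],
    [0,0,0],
    [0,0,0],
    [0,0,0]
  ],
  "twist": [0,0,0,0,0,0,0,0],
  "squeeze": 100
}}

```text
clock: 19.65
tcp_pos: [0.5211, 0.2301, 0.045]
orientation: [0.001, 0.75, 0.662, 0.001]
wrist_force: [-0.3, -0.6, 6.1]
finger_gap: 0.0274
grip_force: 98.4
```

Pull out along the slant, then lift and turn toward the rack.

>>> {"method": "jog_arm", "body": {
  "gripper": [0.2,0.2,0.2,0.2,0.2,0.2,0.2,0.2],
  "offset": [
    [-0.1,-1.0,0.35],
    [-0.33,-2.8,0.96],
    [-0.55,-4.7,1.6],
    [-0.77,-6.6,2.25],
    [-1.0,-8.5,2.9],
    [-1.2,-10.4,3.55],
    [-1.42,-12.3,4.2],
    [-1.63,-14.1,4.8]
  ],
  "twist": [0,0,0,0,0,0,0,0]
}}

```text
clock: 20.65
tcp_pos: [0.5033, 0.0871, 0.0921]
orientation: [0.0, 0.75, 0.662, -0.001]
wrist_force: [-1.1, 0.3, -1.3]
finger_gap: 0.0275
grip_force: 98.6
```

>>> {"method": "jog_arm", "body": {
  "gripper": [0.2,0.2,0.2,0.2,0.2,0.2,0.2,0.2],
  "offset": [
    [0,-1,4],
    [0,-2,8],
    [0,-3,12],
    [0,-5,15],
    [1,-7,16],
    [2,-9,16],
    [3,-11,16],
    [4,-13,16]
  ],
  "twist": [0,8,17,26,36,46,56,66]
}}

```text
clock: 21.65
tcp_pos: [0.5436, -0.0426, 0.2519]
orientation: [-0.0, 0.266, 0.964, -0.0]
wrist_force: [-0.3, 0.4, -0.6]
finger_gap: 0.0277
grip_force: 98.9
```

>>> {"method": "jog_arm", "body": {
  "gripper": [0.2,0.2,0.2,0.2,0.2,0.2,0.2,0.2],
  "offset": [
    [0,-1,0],
    [0,-2,0],
    [0,-3,0],
    [0,-3,0],
    [0,-3,0],
    [0,-3,0],
    [0,-3,0],
    [0,-3,0]
  ],
  "twist": [10,20,30,37.7,37.7,37.7,37.7,37.7]
}}

```text
clock: 22.65
tcp_pos: [0.5439, -0.0709, 0.252]
orientation: [-0.0, -0.057, 0.998, 0.0]
wrist_force: [-0.0, 0.2, -1.0]
finger_gap: 0.0278
grip_force: 98.9
```

```bash
python3 - <<'E'
from h import *
s=env.get_state(); print(s['tcp_pos'].round(4),s['orientation'].round(3),s['finger_gap'],s['clock'])
c=cam('wrist','w8.png'); b,ax,n=held(c); print('big-tcp',(b-s['tcp_pos']).round(4))
E
```

```text
[ 0.5439 -0.0709  0.252 ] [-0.    -0.057  0.998  0.   ] 0.02778980455547777 22.65
held: plane frac 1.0 width 0.0303 ax [0.94  0.11  0.324] yaw 6.65 tilt 18.88 edge rows [225.5, 269.5, 270.5] big [ 0.5511 -0.0689  0.2724]
big-tcp [0.0072 0.002  0.0204]
```

>>> {"method": "jog_arm", "body": {
  "gripper": [0.2,0.2,0.2,0.2,0.2,0.2,0.2,0.2],
  "offset": [
    [-1,-0.4,-2],
    [-1.05,-0.4,-4],
    [-1.05,-0.4,-6],
    [-1.05,-0.4,-7.6],
    [-1.05,-0.4,-8.6],
    [-1.05,-0.4,-9.6],
    [-1.05,-0.4,-9.6],
    [-1.05,-0.4,-9.6]
  ],
  "twist": [0,0,0,0,0,0,0,0]
}}

```text
clock: 23.7
tcp_pos: [0.5338, -0.0751, 0.1565]
orientation: [0.0, -0.057, 0.998, -0.0]
wrist_force: [-0.6, -1.2, -1.9]
finger_gap: 0.0275
grip_force: 98.9
```

>>> {"method": "jog_arm", "body": {
  "gripper": [0.2,0.2,0.2,0.2,0.2,0.2,0.2,0.2],
  "offset": [
    [0.3,0.05,-0.7],
    [0.6,0.1,-1.35],
    [0.85,0.12,-1.9],
    [1.1,0.15,-2.5],
    [1.1,0.15,-2.5],
    [1.2,0.15,-2.7],
    [1.3,0.15,-2.9],
    [1.3,0.15,-2.9]
  ],
  "twist": [0,0,0,0,0,0,0,0]
}}

```text
clock: 24.7
tcp_pos: [0.5452, -0.0735, 0.1288]
orientation: [-0.001, -0.057, 0.998, -0.0]
wrist_force: [-9.7, -0.6, 12.9]
finger_gap: 0.0275
grip_force: 101.2
```

```bash
python3 - <<'E'
from h import *
s=env.get_state(); print(s['tcp_pos'].round(4),s['wrist_force'].round(1))
c=cam('wrist'); b,ax,n=held(c); print('big rel to wanted',(b-np.array([.5552,-.0706,.1403])-.008*NR).round(4))
E
```

```text
[ 0.5452 -0.0735  0.1288] [-9.7 -0.6 12.9]
held: plane frac 1.0 width 0.0297 ax [0.927 0.102 0.36 ] yaw 6.3 tilt 21.08 edge rows [230.5, 232.5, 269.5] big [ 0.5519 -0.0722  0.1494]
big rel to wanted [ 0.     -0.0013  0.0019]
```

Good; release so it settles flat, then check.

>>> {"method": "jog_arm", "body": {
  "gripper": [0.4,0.4,0.45,0.45,0.45,0.45,0.45,0.45],
  "offset": [
    [0,0,0],
    [0,0,0],
    [0,0,0],
    [0,0,0],
    [0,0,0],
    [0,0,0],
    [0,0,0],
    [0,0,0]
  ],
  "twist": [0,0,0,0,0,0,0,0]
}}

```text
clock: 25.75
tcp_pos: [0.5465, -0.0735, 0.127]
orientation: [0.0, -0.057, 0.998, 0.0]
wrist_force: [-0.4, 0.2, -0.0]
finger_gap: 0.0385
grip_force: 0.0
```

```bash
python3 - <<'E'
from h import *
s=env.get_state(); print(s['tcp_pos'].round(4),s['wrist_force'].round(1))
c=cam('wrist','w9.png'); b,ax,n=held(c); print('big rel to wanted',(b-np.array([.5552,-.0706,.1403])-.008*NR).round(4))
P=cloud(c); H=(P-RP)@NR; print('h bar',np.nanmedian(H[150:230,305:330]).round(4),'h hole',H[260:310:4,318].round(3))
E
```

```text
[ 0.5465 -0.0735  0.127 ] [-0.4  0.2 -0. ]
held: plane frac 1.0 width 0.0298 ax [0.9   0.108 0.423] yaw 6.87 tilt 25.01 edge rows [235.5, 241.5, 244.5, 260.5] big [ 0.5491 -0.0725  0.1463]
big rel to wanted [-0.0028 -0.0015 -0.0013]
h bar 0.0081 h hole [ 0.008  0.    -0.    -0.001  0.014  0.016  0.015  0.015  0.016  0.016
  0.015 -0.     0.   ]
```

>>> {"method": "jog_arm", "body": {
  "gripper": [0.2,0.2,0.2,0.2,0.2,0.2,0.2,0.2],
  "offset": [
    [0,0,0],
    [0,0,0],
    [0,0,0],
    [-0.45,0.05,-0.21],
    [-0.9,0,-0.42],
    [-1.35,-0.05,-0.63],
    [-1.8,-0.1,-0.84],
    [-2.0,-0.12,-0.94]
  ],
  "twist": [0,0,0,0,0,0,0,0],
  "squeeze": 40
}}

```text
clock: 26.8
tcp_pos: [0.5266, -0.0747, 0.1179]
orientation: [0.001, -0.057, 0.998, 0.0]
wrist_force: [2.9, 0.6, 8.7]
finger_gap: 0.029
grip_force: 40.4
```

>>> {"method": "jog_arm", "body": {
  "gripper": [0.2,0.2,0.2,0.2,0.2,0.2,0.2,0.2],
  "offset": [
    [-0.1,0,-0.04],
    [-0.2,0,-0.08],
    [-0.25,0,-0.1],
    [-0.25,0,-0.1],
    [-0.25,0,-0.1],
    [-0.25,0,-0.1],
    [-0.25,0,-0.1],
    [-0.25,0,-0.1]
  ],
  "twist": [0,0,0,0,0,0,0,0]
}}

```text
clock: 27.8
tcp_pos: [0.5266, -0.0748, 0.1179]
orientation: [0.003, -0.057, 0.998, -0.0]
wrist_force: [5.7, 2.6, 6.3]
finger_gap: 0.0291
grip_force: 40.2
```

```bash
python3 - <<'E'
from h import *
c=cam('wrist'); b,ax,n=held(c); print('slid',((b-np.array([.5552,-.0706,.1403])-.008*NR)@XR*1000).round(1))
E
```

```text
held: plane frac 1.0 width 0.03 ax [0.901 0.103 0.422] yaw 6.55 tilt 24.95 edge rows [260.5] big [ 0.5292 -0.0739  0.1369]
slid -25.2
```

Home. Release, lift, and go for bar C.

>>> {"method": "jog_arm", "body": {
  "gripper": [0.5,0.5,0.5,0.5,0.5,0.5,0.5,0.5],
  "offset": [
    [0.2,0,0.1],
    [0.2,0,0.1],
    [0.2,0,0.1],
    [0.2,0,2],
    [0.2,0,6],
    [1,-1,10],
    [4,-2,12.5],
    [6,-2,12.5]
  ],
  "twist": [0,0,0,0,0,0,0,0]
}}

```text
clock: 28.85
tcp_pos: [0.5858, -0.0958, 0.244]
orientation: [0.002, -0.057, 0.998, -0.001]
wrist_force: [0.3, -0.4, -1.3]
finger_gap: 0.0427
grip_force: 0.0
```

```bash
python3 - <<'E'
from h import *
s=env.get_state(); print(s['tcp_pos'].round(4),s['clock'])
c=cam('wrist','w10.png')
P=cloud(c); H=(P-RP)@NR; hsv=cv2.cvtColor(c['image'],cv2.COLOR_RGB2HSV)
yv=np.cross(NR,XR)
for nm,S in(('1',[.5764,-.2591,.1403]),('4',[.5552,-.0706,.1403])):
    D=P-np.array(S); t=D@XR; y=D@yv
    k=(H>.0055)&(H<.0105)&(abs(y)<.022)&(t>-.15)&(t<.03)
    hd=(H>.012)&(H<.018)&(abs(y)<.012)&(abs(t)<.012)
    print(nm,k.sum(),'nose',np.percentile(t[k],99.5)*1000,'y',np.percentile(y[k],[1,99])*1000,'H',np.median(H[k])*1000,'head t,y',(t[hd].mean()*1000).round(1),(y[hd].mean()*1000).round(1),hd.sum())
E
```

```text
[ 0.5858 -0.0958  0.244 ] 28.85
1 3686 nose 18.317436872993163 y [-15.0374168   15.38407017] H 8.094352325272961 head t,y -0.4 0.3 177
4 5261 nose 18.82452119390711 y [-15.19408716  14.6066009 ] H 8.36264879183188 head t,y 0.1 0.7 277
```

View pics/w10.png

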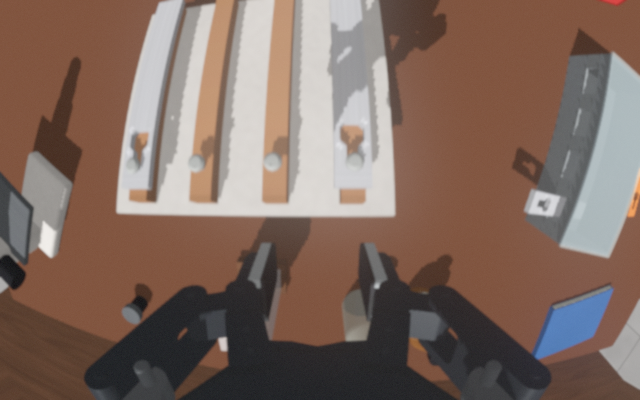

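Both hung bars are home, with heads at (133,160) and (355,158). Studs 2 and 3 are free, and one bar is left in the bin at (545,204).

>>> {"method": "jog_arm", "body": {
  "gripper": [0.6,0.6,0.6,0.6,0.6,0.6,0.6,0.6],
  "offset": [
    [0,3,1],
    [0,8,1],
    [0,13,1],
    [0,18,1],
    [0,22,1],
    [0,26,1],
    [0,29,1],
    [0,30.5,1]
  ],
  "twist": [-10,-20,-30,-40,-50,-60,-70,-80]
}}

```text
clock: 29.9
tcp_pos: [0.5827, 0.2118, 0.2506]
orientation: [-0.001, 0.599, 0.801, -0.001]
wrist_force: [-0.0, 0.3, 0.6]
finger_gap: 0.0508
grip_force: 0.0
```

>>> {"method": "jog_arm", "body": {
  "gripper": [0.6,0.6,0.6,0.6,0.6,0.6,0.6,0.6],
  "offset": [
    [0,0,0],
    [0,0,0],
    [0,0,0],
    [0,0,0],
    [0,0,0],
    [0,0,0],
    [0,0,0],
    [0,0,0]
  ],
  "twist": [-10,-20,-23,-23,-23,-23,-23,-23]
}}

```text
clock: 30.9
tcp_pos: [0.584, 0.2103, 0.2516]
orientation: [0.0, 0.746, 0.666, 0.0]
wrist_force: [-0.7, -0.7, 0.6]
finger_gap: 0.0511
grip_force: 0.0
```

```bash
python3 - <<'E'
from h import *
s=env.get_state(); print(s['tcp_pos'].round(4),s['orientation'].round(3),s['clock'])
c=cam('wrist','w11.png')
P=cloud(c)
hsv=cv2.cvtColor(c['image'],cv2.COLOR_RGB2HSV)
M=(hsv[...,1]<45)&(hsv[...,2]>150)&(P[...,2]>.05)&(P[...,2]<.09)&(P[...,1]<.24)&(P[...,1]>.1)
n,l,st,ce=cv2.connectedComponentsWithStats(M.astype(np.uint8),connectivity=4)
for i in range(1,n):
    if st[i,4]<300: continue
    x0,y0,w,h,_=st[i]; print('box',st[i],'P',np.nanmean(P[l==i],0).round(4))
    for ce_,sz,W,nn in bars(c,(x0,y0,x0+w,y0+h),pr=False,vmin=150,zr=(.05,.09)):
        j=np.argsort(W[:,1]); nose=W[j[:2]].mean(0); tail=W[j[2:]].mean(0); d=nose-tail; d/=np.linalg.norm(d)
        print('  size',sz.round(1),'nose',nose.round(4),'d',d.round(3),'yaw tail',np.degrees(np.arctan2(-d[1],-d[0])).round(1))
E
```

```text
[0.584  0.2103 0.2516] [0.    0.746 0.666 0.   ] 30.9
box [ 303  147   29   63 1278] P [0.5827 0.2063 0.0692]
  size [29.8 68.1] nose [0.5799 0.1752 0.0798] d [-0.086 -0.943  0.321] yaw tail 84.8
```

>>> {"method": "jog_arm", "body": {
  "gripper": [0.6,0.6,0.6,0.6,0.6,0.6,0.6,0.6],
  "offset": [
    [0.1,1.2,-3],
    [0.1,1.2,-7],
    [0.1,1.2,-11],
    [0.1,1.2,-14],
    [0.1,1.2,-17],
    [0.1,1.2,-19],
    [0.1,1.2,-20.7],
    [0.1,1.2,-20.7]
  ],
  "twist": [0.7,0.7,0.7,0.7,0.7,0.7,0.7,0.7]
}}

```text
clock: 31.95
tcp_pos: [0.584, 0.222, 0.0433]
orientation: [-0.001, 0.742, 0.671, -0.001]
wrist_force: [0.0, -0.2, -0.7]
finger_gap: 0.0513
grip_force: 0.0
```

>>> {"method": "jog_arm", "body": {
  "gripper": [0.2,0.2,0.2,0.2,0.2,0.2,0.2,0.2],
  "offset": [
    [0,0,0],
    [0,0,0],
    [0,0,0],
    [0,0,0],
    [0,0,0],
    [0,0,0],
    [0,0,0],
    [0,0,0]
  ],
  "twist": [0,0,0,0,0,0,0,0],
  "squeeze": 100
}}

```text
clock: 32.95
tcp_pos: [0.5858, 0.2224, 0.0456]
orientation: [0.001, 0.742, 0.671, 0.001]
wrist_force: [0.7, -0.5, 5.7]
finger_gap: 0.0274
grip_force: 98.5
```

>>> {"method": "jog_arm", "body": {
  "gripper": [0.2,0.2,0.2,0.2,0.2,0.2,0.2,0.2],
  "offset": [
    [-0.1,-1.0,0.35],
    [-0.3,-2.8,0.96],
    [-0.5,-4.7,1.6],
    [-0.7,-6.6,2.25],
    [-0.9,-8.5,2.9],
    [-1.1,-10.4,3.55],
    [-1.3,-12.3,4.2],
    [-1.5,-14.1,4.8]
  ],
  "twist": [0,0,0,0,0,0,0,0]
}}

```text
clock: 33.95
tcp_pos: [0.5694, 0.0794, 0.0927]
orientation: [0.0, 0.742, 0.671, -0.001]
wrist_force: [0.3, 0.4, -0.7]
finger_gap: 0.0275
grip_force: 98.6
```

>>> {"method": "jog_arm", "body": {
  "gripper": [0.2,0.2,0.2,0.2,0.2,0.2,0.2,0.2],
  "offset": [
    [0,-1,4],
    [0,-2,8],
    [0,-3,12],
    [0,-6,15],
    [0,-9,16],
    [-1,-12,16],
    [-2,-15,16],
    [-2.8,-18,16]
  ],
  "twist": [0,8,17,26,36,46,56,66]
}}

```text
clock: 34.95
tcp_pos: [0.5409, -0.1005, 0.2526]
orientation: [-0.0, 0.254, 0.967, -0.0]
wrist_force: [0.4, -0.5, -1.5]
finger_gap: 0.0276
grip_force: 98.8
```

>>> {"method": "jog_arm", "body": {
  "gripper": [0.2,0.2,0.2,0.2,0.2,0.2,0.2,0.2],
  "offset": [
    [0,-1,0],
    [0,-2,0],
    [0,-3,0],
    [0,-3.8,0],
    [0,-3.8,0],
    [0,-3.8,0],
    [0,-3.8,0],
    [0,-3.8,0]
  ],
  "twist": [10,20,30,36.3,36.3,36.3,36.3,36.3]
}}

```text
clock: 35.95
tcp_pos: [0.542, -0.1365, 0.2527]
orientation: [0.0, -0.057, 0.998, 0.0]
wrist_force: [0.5, -0.5, -1.4]
finger_gap: 0.0276
grip_force: 98.8
```

```bash
python3 - <<'E'
from h import *
s=env.get_state(); print(s['tcp_pos'].round(4),s['orientation'].round(3),s['finger_gap'],s['clock'])
c=cam('wrist','w12.png'); b,ax,n=held(c); print('big-tcp',(b-s['tcp_pos']).round(4))
E
```

```text
[ 0.542  -0.1365  0.2527] [ 0.    -0.057  0.998  0.   ] 0.027626713933210825 35.95
held: plane frac 1.0 width 0.0299 ax [0.94  0.112 0.323] yaw 6.81 tilt 18.83 edge rows [231.5, 237.5, 246.5, 249.5, 250.5, 257.5, 268.5] big [ 0.5484 -0.1351  0.2724]
big-tcp [0.0065 0.0013 0.0197]
```

>>> {"method": "jog_arm", "body": {
  "gripper": [0.2,0.2,0.2,0.2,0.2,0.2,0.2,0.2],
  "offset": [
    [0,0,-2],
    [0,0,-4],
    [0,0,-6],
    [0,0,-7.6],
    [0,0,-8.6],
    [0,0,-9.6],
    [0,0,-9.6],
    [0,0,-9.6]
  ],
  "twist": [0,0,0,0,0,0,0,0]
}}

```text
clock: 37.0
tcp_pos: [0.5423, -0.1369, 0.1571]
orientation: [0.0, -0.057, 0.998, -0.0]
wrist_force: [-0.4, 0.2, -1.2]
finger_gap: 0.0273
grip_force: 98.8
```

>>> {"method": "jog_arm", "body": {
  "gripper": [0.2,0.2,0.2,0.2,0.2,0.2,0.2,0.2],
  "offset": [
    [0.3,0.05,-0.7],
    [0.6,0.1,-1.35],
    [0.85,0.12,-1.9],
    [1.1,0.15,-2.5],
    [1.1,0.15,-2.5],
    [1.2,0.15,-2.7],
    [1.3,0.15,-2.9],
    [1.3,0.15,-2.9]
  ],
  "twist": [0,0,0,0,0,0,0,0]
}}

```text
clock: 38.0
tcp_pos: [0.5536, -0.1352, 0.1296]
orientation: [-0.001, -0.057, 0.998, -0.0]
wrist_force: [-10.5, 1.3, 15.3]
finger_gap: 0.0275
grip_force: 101.2
```

```bash
python3 - <<'E'
from h import *
s=env.get_state(); print(s['tcp_pos'].round(4),s['wrist_force'].round(1))
c=cam('wrist'); b,ax,n=held(c); print('big rel to wanted',(b-np.array([.5623,-.1334,.1403])-.008*NR).round(4))
E
```

```text
[ 0.5536 -0.1352  0.1296] [-10.5   1.3  15.3]
held: plane frac 1.0 width 0.03 ax [0.926 0.11  0.36 ] yaw 6.79 tilt 21.09 edge rows [267.5, 268.5, 270.5, 271.5] big [ 0.5599 -0.1339  0.1498]
big rel to wanted [ 0.001  -0.0002  0.0023]
```

>>> {"method": "jog_arm", "body": {
  "gripper": [0.4,0.4,0.45,0.45,0.45,0.45,0.45,0.45],
  "offset": [
    [0,0,0],
    [0,0,0],
    [0,0,0],
    [0,0,0],
    [0,0,0],
    [0,0,0],
    [0,0,0],
    [0,0,0]
  ],
  "twist": [0,0,0,0,0,0,0,0]
}}

```text
clock: 39.05
tcp_pos: [0.555, -0.1352, 0.1276]
orientation: [0.0, -0.057, 0.998, 0.0]
wrist_force: [-0.4, 0.6, 0.0]
finger_gap: 0.0381
grip_force: 0.0
```

```bash
python3 - <<'E'
from h import *
s=env.get_state(); print(s['tcp_pos'].round(4),s['wrist_force'].round(1))
c=cam('wrist','w13.png'); b,ax,n=held(c); print('big rel to wanted',(b-np.array([.5623,-.1334,.1403])-.008*NR).round(4))
P=cloud(c); H=(P-RP)@NR; print('h bar',np.nanmedian(H[150:230,305:330]).round(4),'h hole',H[260:310:4,318].round(3))
E
```

```text
[ 0.555  -0.1352  0.1276] [-0.4  0.6  0. ]
held: plane frac 1.0 width 0.0297 ax [0.901 0.092 0.423] yaw 5.81 tilt 25.03 edge rows [227.5, 263.5, 264.5] big [ 0.5592 -0.1335  0.1478]
big rel to wanted [0.0002 0.0002 0.0002]
h bar 0.0081 h hole [ 0.009  0.008  0.001  0.015  0.016  0.016  0.016  0.016  0.016  0.016
  0.014 -0.    -0.   ]
```

Exactly seated; slide 24.5 mm down.

>>> {"method": "jog_arm", "body": {
  "gripper": [0.2,0.2,0.2,0.2,0.2,0.2,0.2,0.2],
  "offset": [
    [0,0,0],
    [0,0,0],
    [0,0,0],
    [-0.45,-0.05,-0.21],
    [-0.9,-0.1,-0.42],
    [-1.35,-0.15,-0.63],
    [-1.8,-0.2,-0.84],
    [-2.25,-0.25,-1.05]
  ],
  "twist": [0,0,0,0,0,0,0,0],
  "squeeze": 40
}}

```text
clock: 40.1
tcp_pos: [0.5323, -0.1378, 0.1172]
orientation: [0.0, -0.057, 0.998, -0.0]
wrist_force: [0.7, 0.5, 6.2]
finger_gap: 0.0295
grip_force: 40.0
```

>>> {"method": "jog_arm", "body": {
  "gripper": [0.2,0.2,0.2,0.2,0.2,0.2,0.2,0.2],
  "offset": [
    [-0.1,0,-0.04],
    [-0.2,0,-0.08],
    [-0.25,0,-0.1],
    [-0.25,0,-0.1],
    [-0.25,0,-0.1],
    [-0.25,0,-0.1],
    [-0.25,0,-0.1],
    [-0.25,0,-0.1]
  ],
  "twist": [0,0,0,0,0,0,0,0]
}}

```text
clock: 41.1
tcp_pos: [0.5318, -0.1379, 0.1169]
orientation: [0.002, -0.057, 0.998, -0.0]
wrist_force: [4.3, -0.2, 5.1]
finger_gap: 0.0288
grip_force: 40.0
```

```bash
python3 - <<'E'
from h import *
c=cam('wrist'); b,ax,n=held(c); print('slid',((b-np.array([.5623,-.1334,.1403])-.008*NR)@XR*1000).round(1))
E
```

```text
held: plane frac 1.0 width 0.0302 ax [0.902 0.09  0.423] yaw 5.71 tilt 25.03 edge rows [236.5, 264.5] big [ 0.5361 -0.1365  0.1369]
slid -25.4
```

>>> {"method": "jog_arm", "body": {
  "gripper": [0.5,0.5,0.5,0.5,0.5,0.5,0.5,0.5],
  "offset": [
    [0.2,0,0.1],
    [0.2,0,0.1],
    [0.2,0,0.1],
    [0.2,0,2],
    [0.2,0,6],
    [1,-1,10],
    [4,-2,12.5],
    [6,-2,12.5]
  ],
  "twist": [0,0,0,0,0,0,0,0]
}}

```text
clock: 42.15
tcp_pos: [0.5918, -0.1589, 0.2436]
orientation: [0.002, -0.057, 0.998, -0.001]
wrist_force: [0.3, 0.6, -0.5]
finger_gap: 0.0426
grip_force: 0.0
```

```bash
python3 - <<'E'
from h import *
s=env.get_state(); print(s['tcp_pos'].round(4),s['clock'],s['wrist_force'].round(1))
c=cam('wrist','w14.png')
P=cloud(c); H=(P-RP)@NR; yv=np.cross(NR,XR)
for nm,S in(('1',[.5764,-.2591,.1403]),('3',[.5623,-.1334,.1403]),('4',[.5552,-.0706,.1403])):
    D=P-np.array(S); t=D@XR; y=D@yv
    k=(H>.0055)&(H<.0105)&(abs(y)<.022)&(t>-.15)&(t<.03)
    hd=(H>.012)&(H<.018)&(abs(y)<.012)&(abs(t)<.012)
    print(nm,k.sum(),'nose',np.percentile(t[k],99.5)*1000,'y',np.percentile(y[k],[1,99])*1000,'H',np.median(H[k])*1000,'head t,y',(t[hd].mean()*1000).round(1),(y[hd].mean()*1000).round(1),hd.sum())
E
```

```text
[ 0.5918 -0.1589  0.2436] 42.15 [ 0.3  0.6 -0.5]
1 4616 nose 18.448766124473234 y [-14.99374153  15.0804387 ] H 8.08046580253884 head t,y -0.3 -0.3 237
3 5262 nose 18.69258929652044 y [-15.07139777  15.03242223] H 8.180679737758629 head t,y 0.1 0.0 275
4 4794 nose 19.229732987369246 y [-15.58393767  14.72530596] H 8.33260185355877 head t,y 0.0 -0.2 233
```

View pics/w14.png

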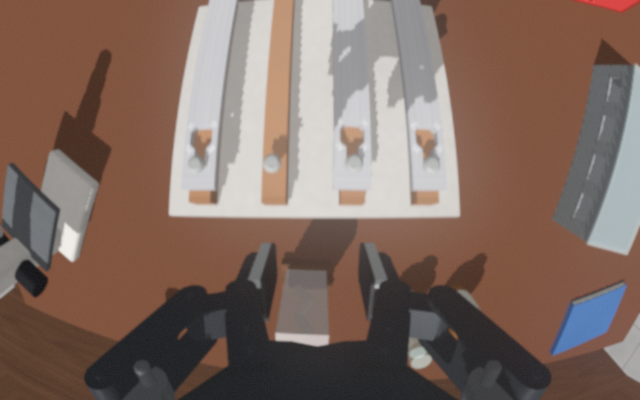

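The three bars hang home, with heads at (195,160), (354,160) and (431,162). The bin windows are all empty. Handing in.

```bash
python3 -c "
from workcell import env
print(env.hand_in())"
```

```text
the job is handed in; nothing more can be done
None
```

All three bars present were drawn from the bin and hung on studs 1, 3 and 4, each measured flat on its rib with its nose within about 1 mm of the locked position, and the job was handed in at about 42 s; the hand-in returned no verdict.

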